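Pin up a valve bracket in the marking fixture and fire the stamp

TASK

Mark the aluminium valve bracket in the blue fixture: draw the sprung striker back by its black-knobbed post until the catch holds it by itself, then slide the bracket along the bench onto both locating pins until it sits flush against the blue wall, and then press the red trip pad so that the striker flies onto the bracket's end. Slide the bracket rather than lifting or tipping it, leave it seated on both pins, and do not disturb the tape roll, meter, pliers or oil can.

Things in the scene. Friction and masses are not known exactly. Their poses are not given: they have to be found in the camera images.
- fixture: Blue steel fixture bolted to the bench; place and yaw vary. Origin at bench level on the front face of its upright wall, midway between the two pins; x into the wall (away from the robot), y left along the wall, z up. Wall 66 mm high, y -85 to +100 mm. Striker channel, open on top: y 105 to 200, x -30 to +25, 50 mm high. Collar under the trip pad: 34 mm diameter, 45 high. Bench before the wall is bare.
- pin_left (a point): Tip of the left steel pin, at fixture x -26, y +58 mm, 34 mm above the bench. Both pins stick level out of the wall towards -x: 10 mm diameter over the 14 mm next to the wall, then tapering to 3 mm at the tip.
- pin_right (a point): Tip of the right pin, at fixture x -26, y -58 mm, 34 mm above the bench; same pin.
- bracket: Loose aluminium bracket, about 0.45 kg, on the bench: upright flange 144 wide, 64 high, 10 mm thick, two 12 mm holes; behind it (-x side) a 4 mm floor plate, x -10 to -80, 92 wide, with a 6 mm thick upright cheek on each side (80 mm apart inside, tops 40 mm up); rear open. Origin: underside, middle of the flange's front face; x out of that face, z up. Seated, its frame coincides with the fixture's.
- hole_left (a point): Centre of the flange's left through hole at the front face: bracket x 0, y +58 mm, 34 mm above its underside. Seated, the pin sticks out 16 mm behind the flange, outside the cheeks.
- hole_right (a point): The same for the right hole: bracket x 0, y -58 mm, 34 mm up.
- striker (a joint): Striker draw, m: 0 at rest, grows as it is drawn along the fixture's +y, stop at 0.040; spring back 5 N at 0 to 10 N at 0.040. Drawn to 0.031 or more and let go, a catch holds it at about 0.029. Undrawn it juts into the place of the bracket's flange and bars it from going home. Fired on a seated bracket it rests against the flange's left end at about 0.004 to 0.007.
- striker_nose (a point): Tip of the striker's 12 mm steel rod, which lies along the fixture's y: at fixture x -6 mm, 34 mm above the bench, y +66 mm at rest, +95 mm when cocked.
- striker_post (a point): Centre of the 20 mm black ball on top of the striker's upright post, 105 mm above the bench, at fixture x -6, y +135 mm at rest; moves with the striker. The post below it is 12 mm in diameter and stands free above the channel (from 50 mm up).
- trip_pad (a point): Centre of the top of the red round trip pad, 30 mm diameter, 68 mm above the bench when up, at fixture x -50, y +150 mm. Pressed straight down about 6 mm it frees the striker; stop at 10 mm; takes 2 to 6 N; comes up again by itself.
- sear (a joint): How far the trip pad is pressed, m: 0 up, 0.010 fully down. It also dips by itself while the striker is drawn over the catch, and is up again once the catch holds.
- tape_roll: Bystander: yellow tape roll lying flat, 84 mm diameter, 40 mm high, origin at the centre of its underside; stands right of the lane to the pins.
- meter: Bystander: orange multimeter lying on its back, 150 x 70 mm, 39 mm high, long side along its x axis, origin at the centre of its underside.
- pliers: Bystander: pliers with blue handles lying flat, jaws towards +x; reaches from x -107 to +50 mm, 60 mm wide, 14 mm high; origin near the pivot, on the bench.
- oil_can: Bystander: upright green can, 64 mm diameter, 170 mm high, origin at the centre of its underside.
There are look-alikes about, which are no part of the job. Leave any yellow look-alike of the bracket alone.

How it is judged (in metres and radians):
On the way, in this order (a step that is already met when the one before it is completed fails the run):
1. the striker is drawn back and held by its catch alone, not by the gripper (value of joint striker between 0.027 and 0.0325 m and contact force between the fingers and striker below 0.3 N), for 0.2 s.
2. the bracket is on both pins, flush against the wall, with the striker still cocked (x of bracket in the frame of fixture above -0.004 m and y of bracket in the frame of fixture between -0.005 and 0.005 m and angle between the x axis of bracket and the x axis of fixture, either way round below 0.05 rad and height (world z) of bracket below 0.005 m and angle between bracket's own z axis and vertical below 0.05 rad and value of joint striker between 0.027 and 0.0325 m), for 0.2 s.
3. the trip pad is pressed (value of joint sear above 0.004 m).
4. the striker has flown onto the end of the seated bracket (value of joint striker between 0.002 and 0.012 m and x of bracket in the frame of fixture above -0.004 m and y of bracket in the frame of fixture between -0.005 and 0.005 m and angle between the x axis of bracket and the x axis of fixture, either way round below 0.05 rad and height (world z) of bracket below 0.005 m and angle between bracket's own z axis and vertical below 0.05 rad), for 0.2 s.
At the end, for the whole second after the job is handed in: The bracket stands on the bench on both pins within 4 mm of flush, 5 mm sideways and 0.05 rad of square, at rest; the striker rests fired against its end (striker joint between 0.002 and 0.012 m), and the trip pad is up again (all of step 4 and linear speed of bracket below 0.01 m/s and value of joint sear below 0.002 m); the robot touches nothing.
It fails at once if the bracket is lifted or tipped off the bench (height (world z) of bracket above 0.012 m or angle between bracket's own z axis and vertical above 0.2 rad).
It fails at once if a bystander is pushed away (over 20 mm) or tipped (distance of any of tape_roll, meter, pliers, oil_can from where it was at the start of the episode above 0.02 m or angle between any of tape_roll, meter, pliers, oil_can's own z axis and vertical above 0.3 rad).
It also fails if it takes over 69 s, if anything falls off the work surface, if the arm or the gripper's body presses on something with over 40 N, if the wrist force passes 120 N, or if a joint passes its speed limit or range.

ROBOT

A 6-joint arm with a two-finger parallel gripper is mounted at the origin on the work surface. World frame = base frame: x ahead of the robot, y to its left, z up, the work surface at z = 0. Lengths are in m, angles in degrees, forces in N, time in s.
With the tool pointing down it reaches from about 0.3 to 0.75 m from the base axis. Payload 8.5 kg.
Tool frame: the origin (TCP) lies at the very end of the fingers, on their centre line; the grasp point (between the pads) lies env.pinch_z behind it (env.pinch_z is the distance from the TCP to the grasp point, in m); z points along the fingers, y is the line along which they close (so a half turn about z gives the same grasp; the last joint's range is limited). The gripper opens to 85 mm and grips with 20 to 120 N. Pads are 22 mm wide; open, the fingers measure 114 mm over their backs; the gripper's body (76 mm by 85 mm) begins 54 mm behind the grasp point. The pads swing forward as they close: fully open they stand 13 mm farther back than shut.
Start: joints at [56.992, 21.807, 74.336, -0, 83.858, -12.336], TCP at [0.194, 0.515, 0.231] pointing down, gripper open.
Joint ranges: [-178.18, 178.18], [-50.72, 133.34], [12.68, 142.11], [-81.47, 261.47], [9.98, 163.14], [-165.26, 165.26]. Speed limits (degrees/s): [136.94, 136.94, 180, 180, 180, 180].

INTERFACE

Orientations are given as a 3x3 rotation matrix whose columns are the frame's x, y, z axes.
In Python, from rig import telemetry, get_image, env gives the robot as it stands. The module is installed in compiled form; this text tells all that it offers.
- The arm moves only by the tool apply_moves, never from a script. Its argument "series" is a list of rows, each a list of 7 numbers: the shift along the tool's x, y, z in mm, then the turn, a rotation vector about the tool's x, y, z in degrees, then the opening, from 0 (shut) to 1 (fully open). A call has 1 to 12 rows; each row shifts and turns the commanded pose from where the row before left it, along the tool's axes as they then stand; what a row does not reach is not made up. A row lasts 1/8 s, in which the tool goes at most 62.5 mm and 10.7 degrees, less where a joint would pass 70% of its speed; a pose out of reach is approached as far as the arm can. A call with a gripper value outside its range is refused whole. The fingers move at their own pace and stop on an object; "grip_force" is the grip in N (left out, the last holds). Time passes only in rows, so rows that do not move let the fingers close. It gives the time, the measured TCP pose, the force, the opening and the grip force at its end, in the units of the state.
- telemetry.observe(): the state, without advancing time (a new reading comes with each control period).
- get_image(name): name is "scene" or "top" or "wrist"; returns a dict with "frame" (384x512x3 uint8, red, green, blue), "z_map" (384x512 float32, m along the optical axis (not along the pixel's ray), 0 where there is no reading), "vertical_fov" (degrees; the focal length in pixels is half the picture's height over the tangent of half this angle, whatever the lens; pixels are square), "cx", "cy" (the principal point, pixels), "dist" ([k1, k2, p1, p2, k3] as OpenCV has them; the pictures are not rectified), "eye" and "attitude" of the camera in the world; the wrist camera has in their place "mount" (4x4, takes a point from camera to tool coordinates, whose origin is the TCP and whose axes are the flange's). Camera axes: x right, y up, looking along -z (the intrinsics and any distortion apply to the point x, -y, -z); pixel columns grow to the right and rows downward; lengths in m; the calibration is good to about 2 mm. A picture is of the moment at which its call begins: read the wrist's pose just before it.
- env.close_job(): hands the job in; it is judged then, once.
The state is a dict: "time_s": time; "q": joint angles; "qvel": joint speeds; "joint_efforts": joint torques, N m; "position": TCP position; "tool_rot": TCP orientation; "ft_force": force on the tool from outside, world axes, zero at the start; "wrist_torque": the same for the moment, N m; "grip_width": finger opening in m; "gripper_force": force on a finger pad.
Only numpy, scipy, OpenCV 4.12 (cv2) and the standard library are available. Lean on these libraries where they do the work, as an engineer would, in place of code of your own. Each camera call takes 0.05 s, during which the arm holds its last target. There are 200 camera calls.

## Working session

There is one attempt and no reset: what is moved stays moved. The work goes in short steps, Python scripts to look and compute and a tool call to move; the robot and the scene stay as the last step left them, time stands still between calls to the robot, and variables do not carry over. Pictures are saved under pics/ and viewed, at most 10 in all, crops included, and the job is handed in when it is done.

Besides the shell and the picture viewer there is one more tool, called after "Emit:" in YAML: its name, and indented under it one key for each argument. apply_moves: Moves the arm, as the interface text tells. Its arguments: {"type":"object","properties":{"series":{"type":"array"},"grip_force":{"type":"number"}},"required":["series"]}

```bash
mkdir -p pics; cat > h.py <<'E'
import numpy as np, cv2
from rig import telemetry, get_image, env
def cam(name):
    s=telemetry.observe(); im=get_image(name)
    h=im['frame'].shape[0]; f=h/2/np.tan(np.radians(im['vertical_fov'])/2)
    K=np.array([[f,0,im['cx']],[0,f,im['cy']],[0,0,1.]]); D=np.array(im['dist'],float)
    if 'mount' in im:
        T=np.eye(4);T[:3,:3]=s['tool_rot'];T[:3,3]=s['position'];T=T@np.array(im['mount']);R=T[:3,:3];e=T[:3,3]
    else: R=np.array(im['attitude']);e=np.array(im['eye'])
    return dict(im=im,K=K,D=D,R=R,e=e,rgb=im['frame'],z=im['z_map'])
def rays(c,uv):
    p=cv2.undistortPoints(np.array(uv,float).reshape(-1,1,2),c['K'],c['D']).reshape(-1,2)
    return np.c_[p[:,0],-p[:,1],-np.ones(len(p))]@c['R'].T
def onplane(c,uv,z):
    r=rays(c,uv); return c['e']+r*((z-c['e'][2])/r[:,2])[:,None]
def cloud(c):
    h,w=c['z'].shape; u,v=np.meshgrid(np.arange(w),np.arange(h))
    return (c['e']+rays(c,np.c_[u.ravel(),v.ravel()])*c['z'].reshape(-1,1)).reshape(h,w,3)
def proj(c,P):
    q=(np.atleast_2d(P)-c['e'])@c['R']; q=q*[1,-1,-1]
    return cv2.projectPoints(q.reshape(-1,1,3),np.zeros(3),np.zeros(3),c['K'],c['D'])[0].reshape(-1,2)
def save(c,n,crop=None,k=1):
    im=c['rgb'][:,:,::-1]
    if crop: im=im[crop[1]:crop[3],crop[0]:crop[2]]
    cv2.imwrite('pics/'+n,cv2.resize(im,None,fx=k,fy=k,interpolation=cv2.INTER_CUBIC))
E
python3 - <<'E'
from h import *
s=telemetry.observe();print(s['time_s'],s['position'],s['tool_rot'],s['grip_width'],env.pinch_z)
for n in('scene','top'):
    c=cam(n);save(c,n+'.png',k=1.5);print(n,c['e'],c['R'].round(2).tolist(),c['D'])
E
```

```text
0.0 [0.19398832 0.51433806 0.23071451] [[-9.35616788e-01  3.53016423e-01 -7.94389260e-04]
 [ 3.53017178e-01  9.35616048e-01 -1.21763557e-03]
 [ 3.13397986e-04 -1.41967334e-03 -9.99998943e-01]] 0.08542352581819722 0.0187
scene [ 0.9009004  -0.63602441  0.75646586] [[0.81, -0.42, 0.41], [0.59, 0.57, -0.58], [0.01, 0.7, 0.71]] [0.04639993 0.         0.         0.         0.        ]
top [ 0.39262449 -0.09281344  0.98681119] [[-0.01, 0.99, -0.13], [-1.0, -0.01, 0.04], [0.04, 0.13, 0.99]] [-0.15910403  0.          0.          0.          0.        ]
```

View pics/scene.png

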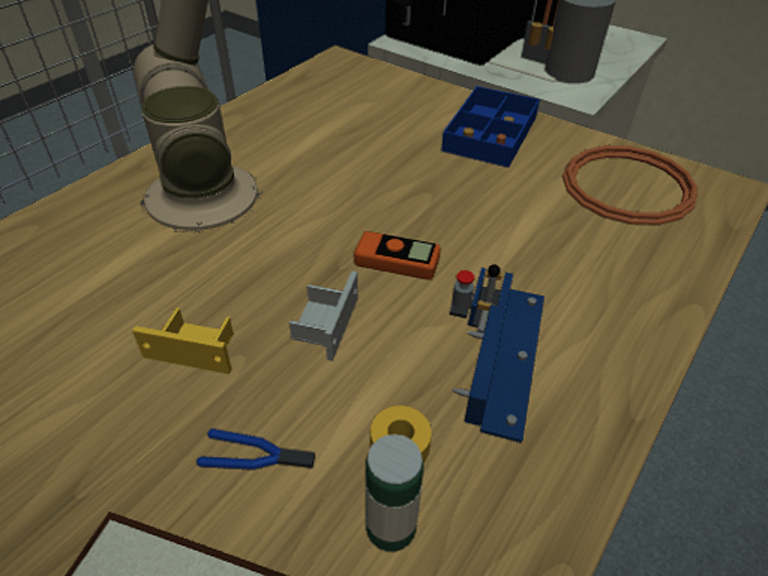

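View pics/top.png

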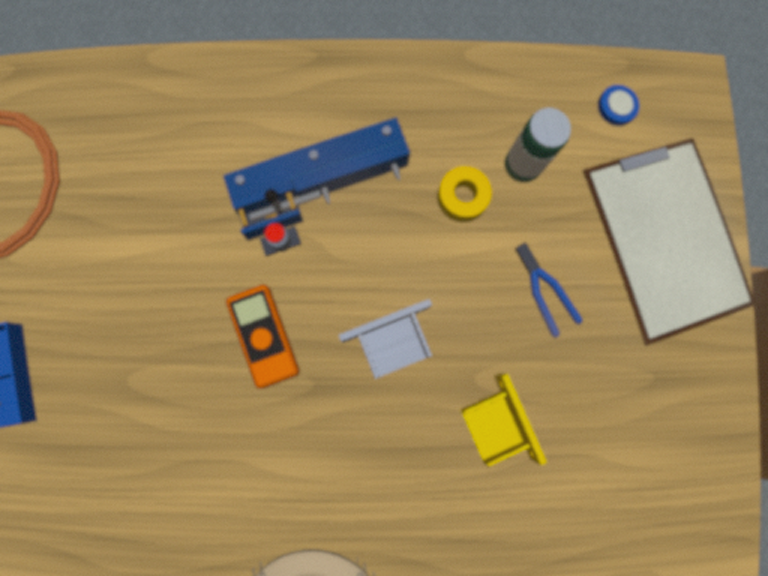

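The scene view (768x576) shows these candidates:
- Bracket: the aluminium one at (325,315). The yellow look-alike at (185,340) is rejected.
- Fixture: the blue one with pins at (505,360). The blue tray at (490,125) is rejected.
- Trip pad: the red one at (465,277), which is (275,233) in the top view.
- Knob: black, at (494,270), which is (273,197) in the top view.

The bracket is at (387,337) in the top view.

```bash
python3 - <<'E'
from h import *
a=cam('top');b=cam('scene')
import numpy as np
save(a,'crop.png',(140,70,300,270),3)
def mask(c,f,box):
    hsv=cv2.cvtColor(c['rgb'],cv2.COLOR_RGB2HSV).astype(int); m=f(hsv)
    k=np.zeros_like(m);k[box[1]:box[3],box[0]:box[2]]=1
    return m&(k>0)
red=lambda h:((h[...,0]<5)|(h[...,0]>174))&(h[...,1]>170)&(h[...,2]>100)
blue=lambda h:(h[...,0]>100)&(h[...,0]<130)&(h[...,1]>120)
grey=lambda h:(h[...,1]<60)&(h[...,2]>90)
def cen(m): v,u=np.nonzero(m);return [u.mean(),v.mean()],len(u)
pa=cen(mask(a,red,(165,140,205,175)));pb=cen(mask(b,red,(290,170,330,205)))
print('pad',pa,pb,onplane(a,[pa[0]],.068),onplane(b,[pb[0]],.068))
C=cloud(a)
m=mask(a,blue,(145,75,280,165))
P=C[m]; print(np.percentile(P[:,2],[5,25,50,75,95]))
def rect(P,n):
    r=cv2.minAreaRect((P[:,:2]*1000).astype(np.float32));print(n,len(P),r,cv2.boxPoints(r).round(1).tolist())
W=P[(P[:,2]>.058)&(P[:,2]<.075)];rect(W,'walltop')
g=mask(a,grey,(220,195,295,255));P=C[g]
rect(P[(P[:,2]>.055)&(P[:,2]<.075)],'flange');rect(P[P[:,2]<.055],'rest')
print(np.histogram(P[:,2],np.arange(-.01,.09,.01)))
for c,box in((b,(310,165,345,200)),):
    d=mask(c,lambda h:h[...,2]<45,box);k=cen(d);print('ball',k,onplane(c,[k[0]],.105))
for nm,box in(('tape',(285,100,335,150)),('meter',(145,185,205,265)),('can',(330,65,385,125))):
    h=C[box[1]:box[3],box[0]:box[2]].reshape(-1,3);h=h[h[:,2]>.02];rect(h,nm)
E
```

```text
pad ([np.float64(182.55737704918033), np.float64(154.4262295081967)], 122) ([np.float64(310.0), np.float64(183.83333333333334)], 72) [[0.59560557 0.04984925 0.068     ]] [[0.59149391 0.05039107 0.068     ]]
[0.00853987 0.01073949 0.0129405  0.0645161  0.06840182]
walltop 827 ((699.6198120117188, -62.52147674560547), (25.96387481689453, 182.39498901367188), 18.7462215423584) [[658.0, 19.700000762939453], [716.5999755859375, -153.10000610351562], [741.2000122070312, -144.6999969482422], [682.5999755859375, 28.0]]
flange 309 ((463.8767395019531, -114.8564453125), (10.149588584899902, 143.52105712890625), 21.38561248779297) [[433.0, -49.900001525878906], [485.29998779296875, -183.5], [494.79998779296875, -179.8000030517578], [442.3999938964844, -46.20000076293945]]
rest 1361 ((434.6753234863281, -129.14614868164062), (87.06339263916016, 155.5049591064453), 21.1566162109375) [[366.0, -72.30000305175781], [422.1000061035156, -217.39999389648438], [503.29998779296875, -185.89999389648438], [447.20001220703125, -40.900001525878906]]
(array([  25, 1071,   26,   24,   77,  129,   13,  305,    
[... 306 characters left out ...]
9688) [[363.3999938964844, -168.1999969482422], [690.7000122070312, -295.1000061035156], [719.9000244140625, -219.6999969482422], [392.6000061035156, -92.80000305175781]]
meter 1993 ((416.6104736328125, 40.438865661621094), (238.17755126953125, 128.8311309814453), 51.38668441772461) [[292.0, -12.399999618530273], [392.6000061035156, -92.80000305175781], [541.2999877929688, 93.30000305175781], [440.6000061035156, 173.6999969482422]]
can 1338 ((580.3670043945312, -217.70404052734375), (65.06696319580078, 446.2575988769531), 48.07164764404297) [[392.6000061035156, -92.80000305175781], [724.5999755859375, -391.0], [768.0999755859375, -342.6000061035156], [436.1000061035156, -44.400001525878906]]
```

View pics/crop.png

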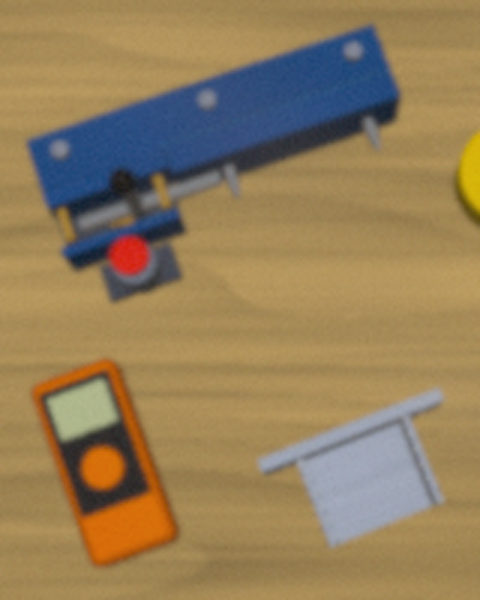

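The crop confirms the choice. The aluminium bracket is at (350,465) with its flange facing the fixture. The blue fixture has pins at (232,178) and (372,130), the black knob at (122,182) and the red pad at (128,255). Fixture yaw is about 18.7° with its origin near (0.690,-0.074). The bracket is about 222 mm in front and 34 mm to the left, turned about 2.7°.

I'll turn square to the fixture and go above it for a wrist look.

Emit:
apply_moves:
  series:
    - [0,0,0,0,0,-9.85,1]
    - [0,0,0,0,0,-9.85,1]
    - [0,0,0,0,0,-9.85,1]
    - [0,0,0,0,0,-9.85,1]
    - [-16,-51,0,0,0,0,1]
    - [-16,-51,0,0,0,0,1]
    - [-16,-51,0,0,0,0,1]
    - [-16,-51,0,0,0,0,1]
    - [-16,-51,0,0,0,0,1]
    - [-16,-51,0,0,0,0,1]

```text
time_s: 1.45
position: [0.3841, 0.2541, 0.2314]
tool_rot: [[-0.947, -0.321, 0.0], [-0.321, 0.947, 0.0], [-0.0, 0.0, -1.0]]
ft_force: [-0.1, 0.9, 0.8]
grip_width: 0.0854
gripper_force: 0.0
```

Emit:
apply_moves:
  series:
    - [-16,-51,0,0,0,0,0.5]
    - [-16,-51,0,0,0,0,0.5]
    - [-16,-51,0,0,0,0,0.5]
    - [-16,-51,0,0,0,0,0.5]
    - [-16,-51,0,0,0,0,0.5]
    - [-16,-51,0,0,0,0,0.5]
    - [0,0,0,0,0,0,0.5]
    - [0,0,0,0,0,0,0.5]
    - [0,0,0,0,0,0,0.5]

```text
time_s: 2.58
position: [0.572, -0.0024, 0.2316]
tool_rot: [[-0.947, -0.322, 0.0], [-0.322, 0.947, 0.0], [-0.0, 0.0, -1.0]]
ft_force: [-0.4, -0.8, 1.2]
grip_width: 0.0423
gripper_force: 0.0
```

```bash
python3 - <<'E'
from h import *
s=telemetry.observe();print(s['time_s'],s['position'],s['q'],s['grip_width'],s['ft_force'],np.degrees(np.arctan2(s['tool_rot'][1][1],s['tool_rot'][0][1]))-90)
c=cam('wrist');save(c,'w1.png',k=1.5);print(c['e'],c['im']['mount'],c['D'],c['K'][0,0])
E
```

```text
2.575 [ 0.57195956 -0.00235016  0.2315743 ] [-1.20926346e+01  2.40229102e+01  7.07116703e+01  5.23396240e-03
  8.52644340e+01 -1.20894443e+02] 0.042280392312344414 [-0.42613397 -0.79903726  1.16900064] 18.801376507132005
[ 0.4930694  -0.02972027  0.37498279] [[ 1.34917680e-03  9.45980639e-01  3.24220313e-01  8.34929526e-02]
 [ 9.99998914e-01 -1.08419194e-03 -9.97934869e-04 -4.74365188e-04]
 [-5.92510015e-04  3.24221307e-01 -9.45981074e-01 -1.43413662e-01]
 [ 0.00000000e+00  0.00000000e+00  0.00000000e+00  1.00000000e+00]] [0.02290475 0.         0.         0.         0.        ] 309.1663078405588
```

View pics/w1.png

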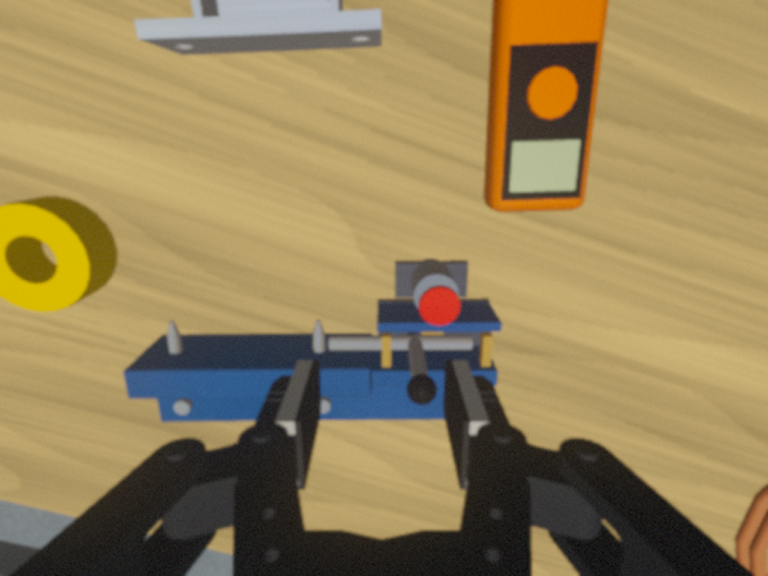

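The wrist view (768x576) shows the pin tips at about (173,322) and (318,322), the nose at (330,344), the knob at (421,389), and the pad at (439,306). The bracket holes are at (185,47) and (361,39). I'll measure these.

```bash
python3 - <<'E'
from h import *
c=cam('wrist')
hsv=cv2.cvtColor(c['rgb'],cv2.COLOR_RGB2HSV).astype(int)
m=((hsv[...,0]<5)|(hsv[...,0]>174))&(hsv[...,1]>170)&(hsv[...,2]>100); m[:,:260]=0;m[:190]=0;m[220:]=0;m[:,320:]=0
v,u=np.nonzero(m);pad=onplane(c,[[u.mean(),v.mean()]],.068)[0]
d=(hsv[...,2]<45);k=np.zeros_like(d);k[248:270,270:292]=1;v,u=np.nonzero(d&k);print('ball',len(u),u.mean(),v.mean())
ball=onplane(c,[[u.mean(),v.mean()]],.105)[0]
px=np.array([[173,321],[318,321]])/1.5
pl=onplane(c,px,.034); R,L=pl
y=(L-R)[:2];print('dist',np.linalg.norm(y)); yaw=np.degrees(np.arctan2(-y[0],y[1]));print('pinyaw',yaw)
for a in (yaw,18.8):
    t=np.radians(a);X=np.array([np.cos(t),np.sin(t)]);Y=np.array([-np.sin(t),np.cos(t)])
    O=((L+R)/2)[:2]+.026*X
    f=lambda p:(np.round([(p[:2]-O)@X*1000,(p[:2]-O)@Y*1000],1))
    print(a,O,'pad',f(pad),'ball',f(ball))
h=onplane(c,np.array([[185,47],[361,39.5]])/1.5,.034);print('holes',h, np.linalg.norm(h[0]-h[1]),'fix',f(h[0]),f(h[1]))
C=cloud(c);s=cv2.cvtColor(c['rgb'],cv2.COLOR_RGB2HSV)
m=(s[...,1]<70)&(s[...,2]>60);m[36:]=0;m[:,260:]=0;m[:,:85]=0
P=C[m];P=P[(P[:,2]>.057)&(P[:,2]<.08)];r=cv2.minAreaRect((P[:,:2]*1000).astype(np.float32));print(len(P),r)
b=cv2.boxPoints(r)/1000;print([f(q).tolist() for q in b])
w=(s[...,0]>100)&(s[...,0]<130)&(s[...,1]>120);P=C[w];P=P[(P[:,2]>.06)&(P[:,2]<.072)];r=cv2.minAreaRect((P[:,:2]*1000).astype(np.float32));print('wall',len(P),r,[f(q).tolist() for q in cv2.boxPoints(r)/1000])
tp=(s[...,0]>20)&(s[...,0]<32)&(s[...,1]>200);P=C[tp];P=P[(P[:,2]>.034)];print('tape',[f(q).tolist() for q in (P.min(0),P.max(0),P.mean(0))])
E
```

```text
ball 134 281.05223880597015 256.55223880597015
dist 0.11493528875141543
pinyaw 18.81211096837975
18.81211096837975 [ 0.69138714 -0.07610821] pad [-52.7 149. ] ball [-10.7 134.7]
18.8 [ 0.69138891 -0.07611341] pad [-52.7 149. ] ball [-10.7 134.7]
holes [[ 0.48893815 -0.16709052  0.034     ]
 [ 0.44695654 -0.05957939  0.034     ]] 0.1154170678498498 fix [-221.   -20.9] [-226.1   94.4]
2389 ((463.1270751953125, -116.34505462646484), (11.205820083618164, 143.76541137695312), 21.501232147216797)
[[-238.0, 107.0], [-231.3, -36.6], [-220.1, -36.1], [-226.8, 107.5]]
wall 2535 ((698.432373046875, -64.6618881225586), (25.750717163085938, 182.25607299804688), 18.89402961730957) [[-2.7, 99.7], [-2.4, -82.6], [23.4, -82.5], [23.1, 99.7]]
tape [[-249.8, -118.4], [49.0, 97.0], [-80.2, -139.6]]
```

Emit:
apply_moves:
  series:
    - [-40,13,0,0,0,0,0.5]
    - [-40,13,0,0,0,0,0.5]
    - [0,0,40,0,0,0,0.5]
    - [0,0,40,0,0,0,0.5]
    - [0,0,40,0,0,0,0.5]
    - [0,0,20,0,0,0,0.5]
    - [0,0,20,0,0,0,0.5]
    - [0,0,0,0,0,0,0.5]
  grip_force: 60

```text
time_s: 3.68
position: [0.639, 0.0476, 0.0703]
tool_rot: [[-0.947, -0.322, -0.003], [-0.322, 0.947, 0.0], [0.003, 0.001, -1.0]]
ft_force: [1.2, 0.2, -0.3]
grip_width: 0.0426
gripper_force: 0.0
```

Emit:
apply_moves:
  series:
    - [0,10,0,0,0,0,0.5]
    - [0,8,0,0,0,0,0.5]
    - [0,8,0,0,0,0,0.5]
    - [0,6,0,0,0,0,0.5]
    - [0,6,0,0,0,0,0.5]
    - [0,0,0,0,0,0,0.5]

```text
time_s: 4.42
position: [0.6282, 0.0824, 0.0724]
tool_rot: [[-0.947, -0.321, 0.002], [-0.321, 0.947, -0.002], [-0.002, -0.003, -1.0]]
ft_force: [1.4, -6.4, 0.0]
grip_width: 0.0428
gripper_force: 3.1
```

```bash
cat >> h.py <<'E'
t=np.radians(18.8);FX=np.array([np.cos(t),np.sin(t)]);FY=np.array([-np.sin(t),np.cos(t)]);FO=np.array([.689,-.0769])
def fx(p): p=np.atleast_2d(p)[:,:2]-FO; return np.c_[p@FX,p@FY].round(4)*1000
def st():
    s=telemetry.observe();R=np.array(s['tool_rot']);print('t',round(s['time_s'],2),'fix',fx(s['position']),'z',round(s['position'][2]*1000,1),'yaw',np.degrees(np.arctan2(R[1,1],R[0,1])).round(2)-90-18.8,'F fix',(np.array(s['ft_force'])[:2]@np.c_[FX,FY]).round(1),round(s['ft_force'][2],1),'grip',s['grip_width'])
def nose():
    c=cam('scene');hsv=cv2.cvtColor(c['rgb'],cv2.COLOR_RGB2HSV).astype(int);return c,hsv
E
python3 - <<'E'
from h import *
st()
E
```

```text
t 4.42 fix [[ -6.2 170.4]] z 72.4 yaw -0.060000000000005826 F fix [-0.8 -6.6] 0.0 grip 0.0427987583961255
```

Emit:
apply_moves:
  series:
    - [0,5,0,0,0,0,0.5]
    - [0,5,0,0,0,0,0.5]
    - [0,4,0,0,0,0,0.5]
    - [0,0,0,0,0,0,0.5]
    - [0,0,0,0,0,0,0.5]

```text
time_s: 5.05
position: [0.6238, 0.0951, 0.0724]
tool_rot: [[-0.947, -0.321, 0.002], [-0.321, 0.947, -0.003], [-0.001, -0.003, -1.0]]
ft_force: [1.1, -9.1, 0.0]
grip_width: 0.043
gripper_force: 4.5
```

Emit:
apply_moves:
  series:
    - [0,2,0,0,0,0,0.5]
    - [0,0,0,0,0,0,0.5]
    - [0,0,0,0,0,0,0.5]

```text
time_s: 5.42
position: [0.6232, 0.0969, 0.0724]
tool_rot: [[-0.947, -0.321, 0.002], [-0.321, 0.947, -0.003], [-0.001, -0.003, -1.0]]
ft_force: [2.2, -9.1, 0.7]
grip_width: 0.0425
gripper_force: 4.6
```

```bash
python3 - <<'E'
from h import *
st()
E
```

```text
t 5.42 fix [[ -6.3 185.8]] z 72.4 yaw -0.08000000000000185 F fix [-0.9 -9.3] 0.7 grip 0.04247654704977902
```

Estimated draw is 35 mm. I'll ease off, centre on the knob, rise, and look.

Emit:
apply_moves:
  series:
    - [0,-3,0,0,0,0,0.5]
    - [0,-3,0,0,0,0,0.5]
    - [0,-5,0,0,0,0,0.5]
    - [0,-9,0,0,0,0,0.5]
    - [0,0,0,0,0,0,0.5]
    - [0,0,0,0,0,0,0.5]
    - [0,0,0,0,0,0,0.5]

```text
time_s: 6.3
position: [0.6289, 0.0795, 0.0714]
tool_rot: [[-0.947, -0.321, -0.0], [-0.321, 0.947, 0.0], [-0.0, 0.0, -1.0]]
ft_force: [-0.1, -0.3, 0.2]
grip_width: 0.0425
gripper_force: 0.0
```

Emit:
apply_moves:
  series:
    - [0,0,-20,0,0,0,0.5]
    - [0,0,-40,0,0,0,0.5]
    - [0,0,-40,0,0,0,0.5]
    - [40,-20,-40,0,0,0,0]
    - [40,-20,-20,0,0,0,0]
    - [0,0,0,0,0,0,0]
    - [0,0,0,0,0,0,0]

```text
time_s: 7.18
position: [0.5661, 0.0159, 0.231]
tool_rot: [[-0.947, -0.321, -0.0], [-0.321, 0.947, 0.0], [0.0, 0.0, -1.0]]
ft_force: [0.6, -0.0, -0.2]
grip_width: 0.0002
gripper_force: 0.0
```

```bash
python3 - <<'E'
from h import *
st();c=cam('wrist');save(c,'w2.png',k=1.5)
E
```

```text
t 7.17 fix [[-86.4 127.5]] z 231.0 yaw -0.06999999999999673 F fix [ 0.5 -0.2] -0.2 grip 0.0002106725287921267
```

View pics/w2.png

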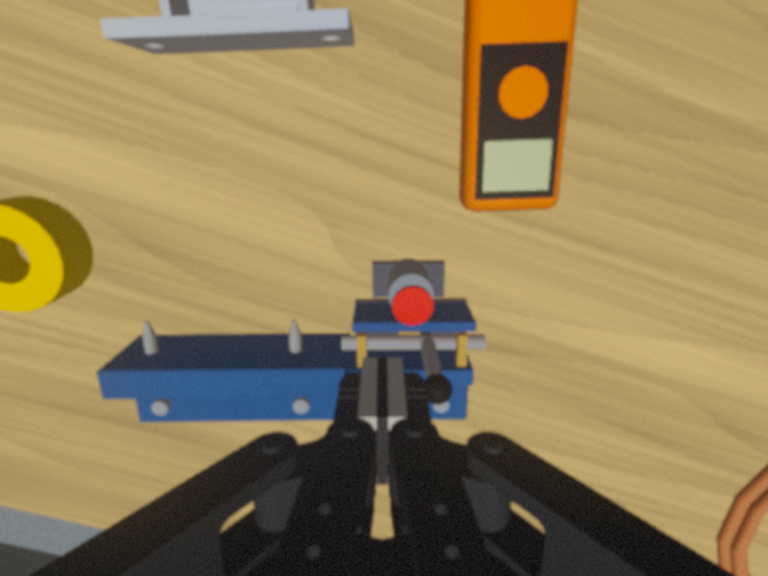

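The striker is cocked: its nose is now at (342,343), left of the pin tip (295,325), and the knob has moved to (437,388). Next I'll go over the bracket, put the fingers between the cheeks, and slide it.

Emit:
apply_moves:
  series:
    - [42,-23,0,0,0,0,0.4]
    - [42,-23,0,0,0,0,0.4]
    - [42,-23,0,0,0,0,0.4]
    - [43,-23,0,0,0,0,0.4]
    - [0,0,30,0,0,-2.65,0.4]
    - [0,0,30,0,0,0,0.4]
    - [0,0,0,0,0,0,0.4]
    - [0,0,0,0,0,0,0.4]

```text
time_s: 8.22
position: [0.4363, -0.1257, 0.1719]
tool_rot: [[-0.931, -0.365, 0.001], [-0.365, 0.931, -0.0], [-0.0, -0.001, -1.0]]
ft_force: [0.0, -0.2, -0.5]
grip_width: 0.0341
gripper_force: 0.0
```

```bash
python3 - <<'E'
from h import *
st();c=cam('wrist');save(c,'w3.png',k=1.5)
C=cloud(c);s=cv2.cvtColor(c['rgb'],cv2.COLOR_RGB2HSV)
m=(s[...,1]<70)&(s[...,2]>60);P=C[m];f=fx(P);k=(P[:,2]>.057)&(P[:,2]<.072)&(f[:,0]>-260)&(f[:,0]<-190)&(f[:,1]<125)&(f[:,1]>-50)
r=cv2.minAreaRect((P[k,:2]*1000).astype(np.float32));print(k.sum(),r,fx(cv2.boxPoints(r)/1000))
t=cam('top');print('tape',fx(onplane(t,[[310.5,128.5]],.04)),fx(onplane(t,[[(226+298)/3,(287+385)/3]],.039)))
E
```

```text
t 8.22 fix [[-254.9   35.2]] z 171.9 yaw 2.620000000000001 F fix [-0.  -0.2] -0.5 grip 0.0340841855534897
2256 ((462.8743591308594, -116.26119995117188), (11.565332412719727, 143.8518524169922), 21.568344116210938) [[-236.   107.2]
 [-229.   -36.5]
 [-217.5  -36. ]
 [-224.4  107.7]]
tape [[ -78.2 -149.7]] [[-186.8  218.7]]
```

View pics/w3.png

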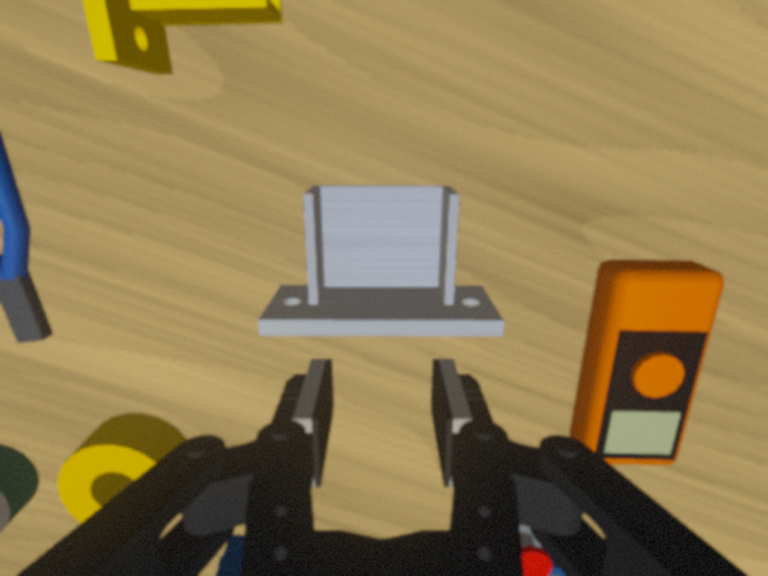

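The view shows the bracket at (380,260), centred under the fingers, with cheeks at (313,245) and (450,245). I'll descend between the cheeks.

Emit:
apply_moves:
  series:
    - [0,-1,40,0,0,0,0.4]
    - [0,0,40,0,0,0,0.4]
    - [0,0,35,0,0,0,0.4]
    - [0,0,20,0,0,0,0.4]
    - [0,0,12,0,0,0,0.4]
    - [0,0,10,0,0,0,0.4]
    - [0,0,4,0,0,0,0.4]
    - [0,0,0,0,0,0,0.4]
  grip_force: 20

```text
time_s: 9.32
position: [0.4361, -0.1269, 0.0105]
tool_rot: [[-0.931, -0.365, 0.0], [-0.365, 0.931, -0.0], [-0.0, -0.0, -1.0]]
ft_force: [-0.1, 0.0, 0.3]
grip_width: 0.0343
gripper_force: 0.0
```

Emit:
apply_moves:
  series:
    - [0,0,0,0,0,0,0.5]
    - [0,0,0,0,0,0,0.55]
    - [0,0,0,0,0,0,0.58]
    - [0,0,0,0,0,0,0.61]
    - [0,0,0,0,0,0,0.64]
    - [0,0,0,0,0,0,0.64]
    - [0,0,0,0,0,0,0.64]

```text
time_s: 10.2
position: [0.4358, -0.1268, 0.0103]
tool_rot: [[-0.931, -0.365, -0.0], [-0.365, 0.931, 0.0], [0.0, 0.0, -1.0]]
ft_force: [0.1, -1.1, -1.1]
grip_width: 0.0531
gripper_force: 22.1
```

```bash
python3 - <<'E'
from h import *
st()
E
```

```text
t 10.2 fix [[-255.7   34.4]] z 10.3 yaw 2.5799999999999947 F fix [-0.3 -1.1] -1.1 grip 0.05311444781761217
```

The fingers hold the cheeks from inside at 53.1 mm opening with 22 N. I'll square up and slide it towards the pins, then check.

Emit:
apply_moves:
  series:
    - [0,0,0,0,0,1.3,0.64]
    - [0,0,0,0,0,1.3,0.64]
    - [-5,-8,0,0,0,0,0.64]
    - [-10,-9,0,0,0,0,0.64]
    - [-15,-9,0,0,0,0,0.64]
    - [-20,-8,0,0,0,0,0.64]
    - [-20,0,0,0,0,0,0.64]
    - [-20,0,0,0,0,0,0.64]
    - [-20,0,0,0,0,0,0.64]
    - [-20,0,0,0,0,0,0.64]
    - [-10,0,0,0,0,0,0.64]
    - [0,0,0,0,0,0,0.64]

```text
time_s: 11.7
position: [0.5803, -0.1139, 0.0103]
tool_rot: [[-0.947, -0.322, 0.002], [-0.322, 0.947, -0.0], [-0.001, -0.001, -1.0]]
ft_force: [2.0, -0.4, 0.1]
grip_width: 0.0528
gripper_force: 22.4
```

```bash
python3 - <<'E'
from h import *
st();c=cam('wrist');save(c,'w4.png',k=1.5)
C=cloud(c);s=cv2.cvtColor(c['rgb'],cv2.COLOR_RGB2HSV)
m=(s[...,1]<70)&(s[...,2]>60);P=C[m];f=fx(P);k=(P[:,2]>.06)&(P[:,2]<.07)&(f[:,0]>-110)&(f[:,0]<-60)&(abs(f[:,1])<85)
r=cv2.minAreaRect((P[k,:2]*1000).astype(np.float32));print(k.sum(),r,fx(cv2.boxPoints(r)/1000))
E
```

```text
t 11.7 fix [[-114.8    0. ]] z 10.3 yaw -0.019999999999999574 F fix [ 1.8 -1.1] 0.1 grip 0.05275809387820296
771 ((595.3858642578125, -109.03719329833984), (19.902050018310547, 108.23941802978516), 18.526758193969727) [[-108.7   53.9]
 [-109.2  -54.3]
 [ -89.3  -54.4]
 [ -88.8   53.8]]
```

View pics/w4.png

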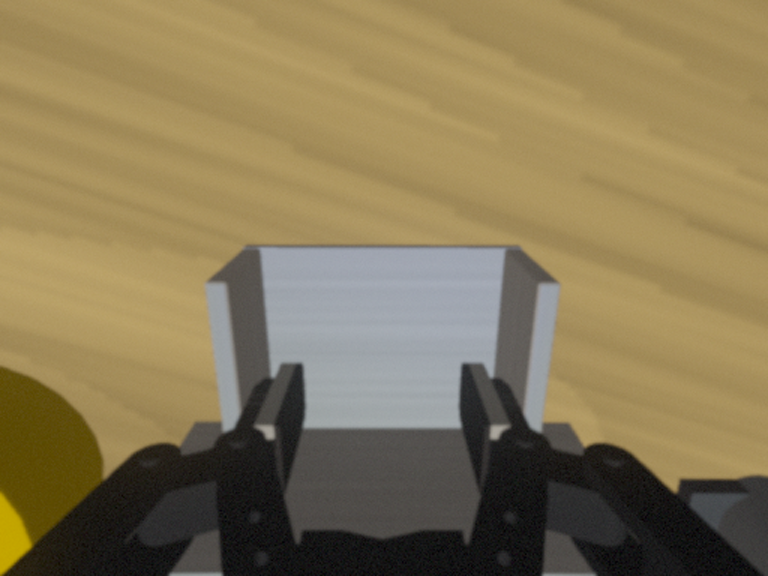

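The bracket is square and centred in the hand: its rear edge is level at row 245, spanning columns 246–520. Pushing on.

Emit:
apply_moves:
  series:
    - [-15,0,0,0,0,0,0.64]
    - [-15,0,0,0,0,0,0.64]
    - [-12,0,0,0,0,0,0.64]
    - [-6,0,0,0,0,0,0.64]
    - [-5,0,0,0,0,0,0.64]
    - [-5,0,0,0,0,0,0.64]
    - [-5,0,0,0,0,0,0.64]
    - [0,0,0,0,0,0,0.64]

```text
time_s: 12.75
position: [0.6397, -0.0934, 0.0103]
tool_rot: [[-0.947, -0.322, 0.001], [-0.322, 0.947, 0.0], [-0.001, -0.0, -1.0]]
ft_force: [2.7, 0.8, -0.7]
grip_width: 0.0527
gripper_force: 22.8
```

Emit:
apply_moves:
  series:
    - [-3,0,0,0,0,0,0.64]
    - [-3,0,0,0,0,0,0.64]
    - [-3,0,0,0,0,0,0.64]
    - [0,0,0,0,0,0,0.64]

```text
time_s: 13.25
position: [0.648, -0.0905, 0.0103]
tool_rot: [[-0.947, -0.322, 0.001], [-0.322, 0.947, 0.0], [-0.001, -0.0, -1.0]]
ft_force: [0.7, 0.4, -0.9]
grip_width: 0.0528
gripper_force: 22.8
```

```bash
python3 - <<'E'
from h import *
st()
E
```

```text
t 13.25 fix [[-43.2   0.3]] z 10.3 yaw -0.019999999999999574 F fix [0.8 0.1] -0.9 grip 0.05277790278266819
```

Emit:
apply_moves:
  series:
    - [-3,0,0,0,0,0,0.64]
    - [-3,0,0,0,0,0,0.64]
    - [-2,0,0,0,0,0,0.64]
    - [-1,0,0,0,0,0,0.64]
    - [0,0,0,0,0,0,0.64]

```text
time_s: 13.88
position: [0.6563, -0.0877, 0.0103]
tool_rot: [[-0.947, -0.322, 0.0], [-0.322, 0.947, 0.0], [-0.0, -0.0, -1.0]]
ft_force: [-0.2, 0.5, -0.1]
grip_width: 0.0528
gripper_force: 22.8
```

Emit:
apply_moves:
  series:
    - [-1,0,0,0,0,0,0.64]
    - [-1,0,0,0,0,0,0.64]
    - [0,0,0,0,0,0,0.64]

```text
time_s: 14.25
position: [0.6573, -0.0874, 0.0103]
tool_rot: [[-0.947, -0.322, -0.002], [-0.322, 0.947, -0.0], [0.002, 0.0, -1.0]]
ft_force: [-6.9, -1.7, 2.0]
grip_width: 0.0524
gripper_force: 22.9
```

```bash
python3 - <<'E'
from h import *
st()
E
```

```text
t 14.25 fix [[-33.4   0.3]] z 10.3 yaw 0.010000000000001563 F fix [-7.1  0.6] 2.0 grip 0.05239606862816637
```

Wall contact shows as −7 N. I'll press a little more, release, and rise.

Emit:
apply_moves:
  series:
    - [-1,0,0,0,0,0,0.64]
    - [0,0,0,0,0,0,0.64]
    - [0,0,0,0,0,0,0.64]
    - [0,0,0,0,0,0,0.58]
    - [0,0,0,0,0,0,0.4]
    - [0,0,0,0,0,0,0.4]
    - [0,0,0,0,0,0,0.4]

```text
time_s: 15.12
position: [0.6591, -0.0868, 0.0103]
tool_rot: [[-0.947, -0.322, 0.0], [-0.322, 0.947, -0.0], [-0.0, -0.0, -1.0]]
ft_force: [0.4, 0.1, -0.3]
grip_width: 0.0338
gripper_force: 0.0
```

Emit:
apply_moves:
  series:
    - [0,0,-10,0,0,0,0.4]
    - [0,0,-30,0,0,0,0.4]
    - [0,0,-40,0,0,0,0.4]
    - [0,0,-40,0,0,0,0.4]
    - [10,30,-40,0,0,0,0]
    - [10,30,-40,0,0,0,0]
    - [20,30,-20,0,0,0,0]
    - [0,0,0,0,0,0,0]
    - [0,0,0,0,0,0,0]

```text
time_s: 16.25
position: [0.5923, -0.0148, 0.2302]
tool_rot: [[-0.947, -0.322, 0.0], [-0.322, 0.947, -0.0], [0.0, -0.0, -1.0]]
ft_force: [0.3, 0.3, -1.1]
grip_width: -0.0001
gripper_force: 0.0
```

```bash
python3 - <<'E'
from h import *
st();c=cam('wrist');save(c,'w5.png',k=1.5)
hsv=cv2.cvtColor(c['rgb'],cv2.COLOR_RGB2HSV).astype(int)
m=((hsv[...,0]<5)|(hsv[...,0]>174))&(hsv[...,1]>170)&(hsv[...,2]>100); n,l,S,cc=cv2.connectedComponentsWithStats(m.astype(np.uint8))
for i in range(1,n):
    if S[i,4]>80: print(S[i],fx(onplane(c,[cc[i]],.068)))
E
```

```text
t 16.25 fix [[-71.6  89.9]] z 230.2 yaw -0.03000000000000469 F fix [0.4 0.1] -1.1 grip -0.00013352449731878827
[298 178  28  26 564] [[-50.2 148.9]]
```

View pics/w5.png

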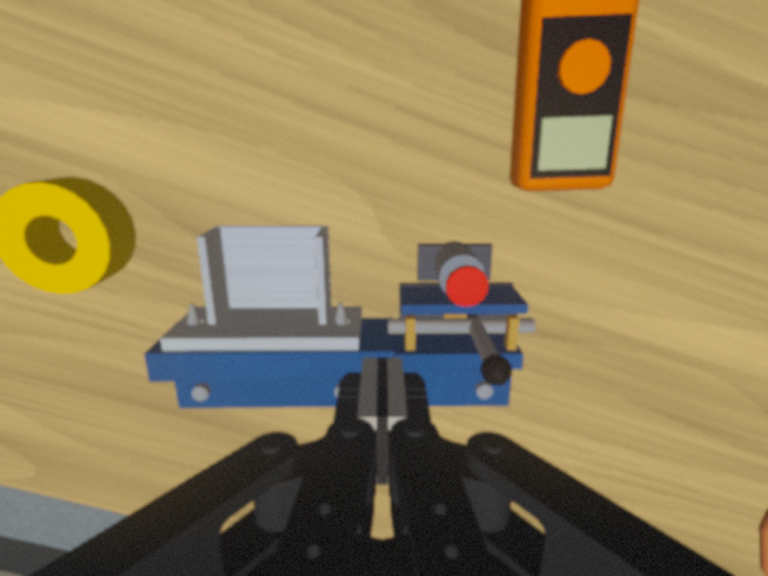

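The bracket is seated on both pins, flush on the wall, and the striker is still cocked with its nose at (390,326). Now I'll press the pad, measured at fixture (-50,149).

Emit:
apply_moves:
  series:
    - [-9,30,0,0,0,0,0]
    - [-9,29,0,0,0,0,0]
    - [0,0,50,0,0,0,0]
    - [0,0,50,0,0,0,0]
    - [0,0,40,0,0,0,0]
    - [0,0,18,0,0,0,0]
    - [0,0,0,0,0,0,0]
    - [0,0,3,0,0,0,0]
    - [0,0,3,0,0,0,0]
    - [0,0,3,0,0,0,0]
    - [0,0,0,0,0,0,0]

```text
time_s: 17.68
position: [0.5906, 0.047, 0.0639]
tool_rot: [[-0.947, -0.322, 0.002], [-0.322, 0.947, -0.0], [-0.001, -0.001, -1.0]]
ft_force: [2.0, -0.7, 1.6]
grip_width: -0.0001
gripper_force: 1.1
```

Emit:
apply_moves:
  series:
    - [0,0,2,0,0,0,0]
    - [0,0,1,0,0,0,0]
    - [0,0,0,0,0,0,0]
    - [0,0,0,0,0,0,0]

```text
time_s: 18.18
position: [0.5905, 0.0471, 0.0605]
tool_rot: [[-0.947, -0.322, 0.001], [-0.322, 0.947, -0.0], [-0.001, -0.0, -1.0]]
ft_force: [1.9, -0.6, 4.4]
grip_width: 0.0002
gripper_force: 1.7
```

```bash
python3 - <<'E'
from h import *
st()
E
```

```text
t 18.18 fix [[-53.3 149.1]] z 60.5 yaw -0.019999999999999574 F fix [ 1.7 -1.2] 4.4 grip 0.00016290957040370694
```

Pressed about 7.5 mm at 4.4 N. Rise and check.

Emit:
apply_moves:
  series:
    - [0,0,1,0,0,0,0]
    - [0,0,0,0,0,0,0]
    - [0,0,-5,0,0,0,0]
    - [0,0,-20,0,0,0,0]
    - [0,0,-40,0,0,0,0]
    - [0,0,-40,0,0,0,0]
    - [9,-29,-40,0,0,0,0]
    - [9,-30,-26,0,0,0,0]
    - [0,0,0,0,0,0,0]
    - [0,0,0,0,0,0,0]

```text
time_s: 19.42
position: [0.5912, -0.0138, 0.229]
tool_rot: [[-0.947, -0.322, -0.003], [-0.322, 0.947, 0.001], [0.003, 0.002, -1.0]]
ft_force: [0.1, -0.0, -0.1]
grip_width: 0.0003
gripper_force: 0.0
```

```bash
python3 - <<'E'
from h import *
st();c=cam('wrist');save(c,'w6.png',k=1.5)
E
```

```text
t 19.43 fix [[-72.2  91.2]] z 229.0 yaw -0.019999999999999574 F fix [ 0. -0.] -0.1 grip 0.0003234114749589354
```

View pics/w6.png

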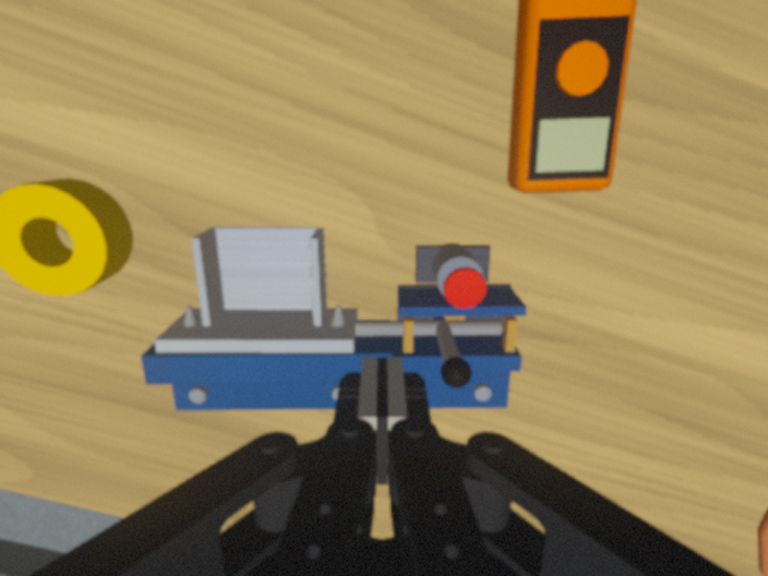

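The striker has fired onto the flange end at (357,328). The bracket is still flush on both pins, the pad is up, and the arm is clear.

```bash
python3 -c "
from rig import env
print(env.close_job())"
```

```text
the job is handed in; nothing more can be done
None
```

The job is handed in with every step carried out: striker cocked, bracket slid flush onto both pins, and pad pressed so the striker fired onto the bracket's end, which the last wrist picture confirms. No verdict came back.

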